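# Tip the steel nuts off the hardware tray and keep the rubber feet

## Robot

A 6-joint arm with a two-finger parallel gripper is mounted at the origin on the work surface. World frame = base frame: x ahead of the robot, y to its left, z up, the work surface at z = 0. Lengths are in m, angles in rad, forces in N, time in s.
With the tool pointing down it reaches from about 0.325 to 1 m from the base axis. Payload 5.1 kg.
Tool frame: the origin (TCP) lies between the finger pads; the fingertips stand 11 mm ahead of it and the grasp point (between the pads) lies 8 mm behind it; z points along the fingers, y is the line along which they close (so a half turn about z gives the same grasp; the last joint's range is limited). The gripper opens to 85 mm and grips with 20 to 120 N. Pads are 22 mm wide; open, the fingers measure 114 mm over their backs; the gripper's body (76 mm by 85 mm) begins 54 mm behind the grasp point. The pads swing forward as they close: fully open they stand 13 mm farther back than shut.
Start: joints at [-1.247, 0.124, 1.65, -0, 1.367, -0.083], TCP at [0.257, -0.597, 0.22] pointing down, gripper open.
Joint ranges: [-2.61, 2.61], [-1.02, 2.33], [0.03, 2.71], [-1.35, 4.49], [0.32, 2.68], [-2.91, 2.91]. Speed limits (rad/s): [2.57, 2.57, 3.14, 3.14, 3.14, 3.14].

## Interface

Orientations are given as [roll, pitch, yaw] about the fixed x, y, z axes, in that order (R = Rz(yaw) Ry(pitch) Rx(roll)).
In Python, from cell import robot gives the robot as it stands. The module is installed in compiled form; this text tells all that it offers.
- The arm moves only by the shell command python3 -m crank 'ROWS' [OPENING]. ROWS is JSON, a list of rows, each a list of 4 numbers: the shift along the tool's x, y, z in m, then the turn about the tool's z in rad. A call has 1 to 8 rows; each row shifts and turns the commanded pose from where the row before left it, along the tool's axes as they then stand; what a row does not reach is not made up. A row lasts 1/10 s, in which the tool goes at most 50 mm and 8.59 degrees, less where a joint would pass 70% of its speed; a pose out of reach is approached as far as the arm can. A call with a gripper value outside its range is refused whole. OPENING is the closure in counts, from 0 (fully open) to 255 (shut), set as the call begins (- or left out, the last holds). The fingers move at their own pace and stop on an object; the grip force is fixed at half the most. Time passes only in rows, so rows that do not move let the fingers close. It gives the time, the measured TCP pose, the force, the opening and the grip force at its end, in the units of the state.
- robot.state(): the state, without advancing time (a new reading comes with each control period).
- robot.snapshot(name): name is "side" or "top"; returns a dict with "image" (480x640x3 uint8, red, green, blue), "fx", "fy", "cx", "cy" (pixels), "camera_from_world" (4x4, takes a point from world to camera coordinates). Camera axes: x right, y up, looking along -z (the intrinsics and any distortion apply to the point x, -y, -z); pixel columns grow to the right and rows downward; lengths in m; the calibration is good to about 2 mm. A picture is of the moment at which its call begins. There is no depth.
- robot.job_done(): hands the job in; it is judged then, once.
The state is a dict: "clock": time; "q": joint angles; "dq": joint speeds; "joint_torque": joint torques, N m; "tool_pos": TCP position; "tcp_rot": TCP orientation; "force": force on the tool from outside, world axes, zero at the start; "moment": the same for the moment, N m; "grip_width": opening from 0.0 (shut) to 1.0 (fully open); "gripper_force": force on a finger pad.
Only numpy, scipy, OpenCV 4.12 (cv2) and the standard library are available. Lean on these libraries where they do the work, as an engineer would, in place of code of your own. Each camera call takes 0.05 s, during which the arm holds its last target. There are 200 camera calls.

## Task

Slide the empty grey bin along the bench, without lifting it, until it is fully home against the stop block under the open edge of the hinged tray. Then lift the tray's lip so that the tray tips just far enough for all three steel nuts to slide into the bin while both rubber feet stay on the tray, and let the tray down gently, without letting it drop, until it is fully down again. Do not touch the nuts or the feet with the robot, and leave the other things on the bench where they are.

Things in the scene. Friction and masses are not known exactly. Their poses are not given: they have to be found in the camera images.
- stand: Fixed plywood stand, 90 x 150 x 94 mm high (30 mm behind to 60 mm ahead of its origin along its x), that carries the hinged tray. Origin on the bench; x axis: the direction in which the tray pours; y: along the bin's lane; z up. The lane, 110 mm wide, lies between the stand (x = 62 mm) and a fence 20 mm high (x = 172 to 188 mm, y = -115 to 160 mm).
- bin: Loose open-topped grey plastic bin, 104 mm along its x, 230 mm along its y, 50 mm high, walls 4 mm, 0.25 to 0.49 kg. Origin: centre of its underside. It starts in the lane, 40 to 100 mm short of the stop block on the +y side, its axes along the stand's.
- bin_home (a point): Where the bin's origin is when the bin is home against the wooden stop block, which closes the -y end of the lane (30 mm high, its face 115 mm to -y of this point; the lane is open towards +y). 117 mm ahead of the stand's origin, 25 mm to +y, on the bench. Axes of the stand.
- tray (a joint): Tipping angle of the green-painted plywood tray (rad): 0 level and fully down, grows as the lip (robot's side) goes up and the open edge (bin's side) goes down; end stop at 1.1. The tray (hidden, 0.2 to 0.42 kg) has a nearly free hinge and drops back by itself when not held up; faster than 1.5 rad/s downward counts as a drop.
- tray_hinge (a point): On the hinge axis, mid-tray, at the level of the tray's underside (100 mm above the bench). Moves with the tray: y is the hinge axis, x points along the floor to the open edge, 40 mm away. The tray is a 4 mm plate, 195 mm along x, 163 mm wide, with walls standing 18 mm above it at the sides and at the back (127 mm behind the hinge), open at the front.
- tray_lip (a point): Middle of the lower outer edge of the lifting lip, 155 mm behind the hinge axis, 100 mm above the bench when the tray is down. The lip is the tray's plate (4 mm thick, 163 mm wide) sticking out 27 mm behind the back wall; the stand begins 70 mm farther in, so below the lip there is free space. Axes as tray_hinge.
- tray_floor (a point): Centre of the tray's inner floor (upper face of the plate), 43 mm behind the hinge; axes as tray_hinge. The floor inside runs 83 mm either way along x and 78 mm either way along y.
- nut1: Loose steel hexagon nut, 22 mm across flats, 13 mm thick, 30 g, lying flat in the tray. Origin: centre of its underside. Begins to slide at a tray angle hidden between about 0.2 and 0.57 rad; a foot then still holds.
- nut2: Loose steel hexagon nut, 22 mm across flats, 13 mm thick, 30 g, lying flat in the tray. Origin: centre of its underside. Begins to slide at a tray angle hidden between about 0.2 and 0.57 rad; a foot then still holds.
- nut3: Loose steel hexagon nut, 22 mm across flats, 13 mm thick, 30 g, lying flat in the tray. Origin: centre of its underside. Begins to slide at a tray angle hidden between about 0.2 and 0.57 rad; a foot then still holds.
- foot1: Loose round black rubber foot, 25 mm diameter, 12 mm high, 20 g, lying flat in the tray. Origin: centre of its underside. Begins to slide only at a clearly steeper angle than the nuts: the slope (tangent of the angle) is 1.9 times theirs, so between about 0.36 and 0.88 rad.
- foot2: Loose round black rubber foot, 25 mm diameter, 12 mm high, 20 g, lying flat in the tray. Origin: centre of its underside. Begins to slide only at a clearly steeper angle than the nuts: the slope (tangent of the angle) is 1.9 times theirs, so between about 0.36 and 0.88 rad.
- sanding_block: Bystander, to be left alone: cork sanding block, 70 x 42 x 34 mm, beside the stand. Origin at its underside.
- caster1: Bystander, to be left alone: caster lying wheel up on its 58 x 48 mm steel plate, 72 mm high, beside the stand. Origin at its underside.
- caster2: Bystander, to be left alone: caster like caster1, on the right of the bench. Origin at its underside.
- glue_bottle: Bystander, to be left alone: glue bottle, 56 mm diameter, 150 mm high, past the stop block. Origin at its underside.
- stain_can: Bystander, to be left alone: closed stain tin, 86 mm diameter, 100 mm high. Origin at its underside.
- stain_brush: Bystander, to be left alone: stain brush with a wooden handle, lying on the bench. Origin at its underside.
- screwdriver: Bystander, to be left alone: screwdriver lying on the bench. Origin at its underside.

How it is judged:
By the outcome, as a careful person would: the job done as asked, in the order asked, and still so for the second after the job is handed in, with the robot touching nothing.
It also fails if it takes over 72 s, if anything falls off the work surface, if the arm or the gripper's body presses on something with over 40 N, if the wrist force passes 120 N, or if a joint passes its speed limit or range.

## Working session

There is one attempt and no reset: what is moved stays moved. The work goes in short steps, Python scripts to look and compute and a shell command to move; the robot and the scene stay as the last step left them, time stands still between calls to the robot, and variables do not carry over. Pictures are saved under pics/ and viewed, at most 10 in all, crops included, and the job is handed in when it is done.

```bash
mkdir -p pics; cat > h.py <<'E'
import cv2, numpy as np
from cell import robot
def snap(n,f):
    s=robot.snapshot(n); cv2.imwrite('pics/'+f,cv2.cvtColor(s['image'],cv2.COLOR_RGB2BGR))
    np.savez('pics/'+f[:-4]+'.npz',**{k:v for k,v in s.items()}); return s
def ray(s,u,v):
    T=np.array(s['camera_from_world']);R=T[:3,:3];t=T[:3,3]
    d=R.T@np.array([(u-s['cx'])/s['fx'],-(v-s['cy'])/s['fy'],-1]); return -R.T@t,d
def onz(s,u,v,z):
    o,d=ray(s,u,v); return o+d*(z-o[2])/d[2]
def proj(s,p):
    T=np.array(s['camera_from_world']);c=T[:3,:3]@np.array(p)+T[:3,3]
    return s['cx']+s['fx']*c[0]/-c[2], s['cy']-s['fy']*c[1]/-c[2]
E
python3 - <<'E'
from h import *
for n in('top','side'):
    s=snap(n,n+'1.png'); print(n,[k for k in s],s['fx'],s['cx'],ray(s,320,240))
print(robot.state())
E
```

```text
top ['image', 'fx', 'fy', 'cx', 'cy', 'camera_from_world'] 446.0429574572532 316.74002882505783 (array([ 0.44661141, -0.02658316,  1.12218552]), array([ 0.11804695, -0.0395073 , -0.99229656]))
side ['image', 'fx', 'fy', 'cx', 'cy', 'camera_from_world'] 461.8214630829672 326.8852027358367 (array([0.35305356, 0.89892251, 1.07587397]), array([ 0.16355177, -0.66555437, -0.72855466]))
{'clock': 0.1, 'q': array([-1.24661817e+00,  1.24500320e-01,  1.65153753e+00, -2.76410462e-06,
        1.36749415e+00, -8.25934256e-02]), 'dq': array([-0.00094897, -0.002515  , -0.00335155,  0.0021141 , -0.00081827,
        0.00102882]), 'joint_torque': array([ 4.73539399e-05, -4.24933505e+01, -3.66653752e+01, -3.37095412e-05,
        3.95431605e-03, -4.89006510e-06]), 'tool_pos': array([ 0.25696431, -0.59642929,  0.21913679]), 'tcp_rot': array([-3.13965969e+00, -1.57298284e-04,  4.06771992e-01]), 'force': array([-0.05232277, -0.26566644,  0.04090862]), 'moment': array([ 0.00389309, -0.01241081,  0.01096731]), 'gripper_force': 0.0, 'grip_width': 0.9994322842685043}
```

View pics/top1.png

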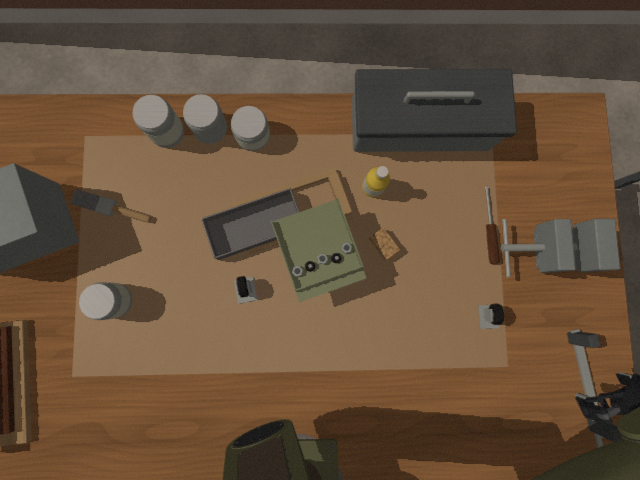

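View pics/side1.png

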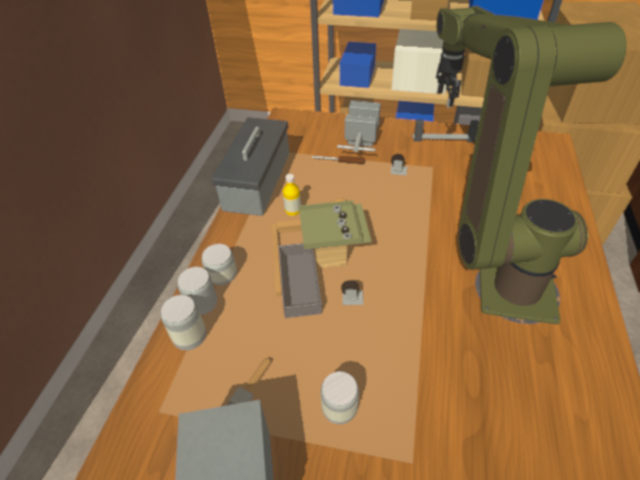

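Top view: the tray is at about (318,250) with its lip toward the robot. The nuts and feet lie in a row from (297,271) to (347,248). The bin is at (252,223), the sanding block at (386,243) and caster1 at (245,288). The side view agrees.

```bash
python3 - <<'E'
from h import *
s=dict(np.load('pics/top1.npz'));im=s['image'];hsv=cv2.cvtColor(im,cv2.COLOR_RGB2HSV)
print(hsv[230,300],hsv[293,320],hsv[230,245],hsv[258,322])
m=cv2.inRange(hsv,(30,40,40),(50,200,255));m[:180]=0;m[320:]=0;m[:,:265]=0;m[:,380:]=0
m=cv2.morphologyEx(m,cv2.MORPH_OPEN,np.ones((3,3)))
c=max(cv2.findContours(m,0,2)[0],key=cv2.contourArea)
b=cv2.boxPoints(cv2.minAreaRect(c));W=np.array([onz(s,*p,.11)for p in b])
print('tray px',b.round(0).tolist(),'\n',W.round(3),[np.linalg.norm(W[i]-W[i-1]).round(3) for i in range(4)])
b2=cv2.inRange(hsv,(0,0,30),(180,60,130));b2[:185]=0;b2[262:]=0;b2[:,:195]=0;b2[:,310:]=0
b2=cv2.morphologyEx(b2,cv2.MORPH_OPEN,np.ones((3,3)))
c=max(cv2.findContours(b2,0,2)[0],key=cv2.contourArea);a=cv2.boxPoints(cv2.minAreaRect(c))
B=np.array([onz(s,*p,.05)for p in a]);print('bin px',a.round(0).tolist(),'\n',B.round(3),[np.linalg.norm(B[i]-B[i-1]).round(3) for i in range(4)])
for p in [(297,271),(310,266),(322,259),(337,258),(347,248)]: print(onz(s,*p,.117).round(3))
cv2.imwrite('pics/crop1.png',cv2.resize(cv2.cvtColor(im[170:320,190:400],cv2.COLOR_RGB2BGR),None,fx=3.8,fy=3.8,interpolation=2))
E
```

```text
[ 29  69 107] [ 30  63 114] [13 33 94] [38 15 70]
tray px [[297.0, 248.0], [300.0, 235.0], [333.0, 242.0], [330.0, 254.0]] 
 [[ 0.55  -0.015  0.11 ]
 [ 0.579 -0.021  0.11 ]
 [ 0.563 -0.096  0.11 ]
 [ 0.534 -0.09   0.11 ]] [np.float64(0.076), np.float64(0.03), np.float64(0.077), np.float64(0.03)]
bin px [[200.0, 218.0], [291.0, 187.0], [305.0, 229.0], [215.0, 261.0]] 
 [[ 0.631  0.219  0.05 ]
 [ 0.706  0.001  0.05 ]
 [ 0.6   -0.034  0.05 ]
 [ 0.528  0.183  0.05 ]] [np.float64(0.109), np.float64(0.231), np.float64(0.111), np.float64(0.228)]
[ 0.497 -0.014  0.117]
[ 0.508 -0.043  0.117]
[ 0.523 -0.07   0.117]
[ 0.525 -0.104  0.117]
[ 0.547 -0.128  0.117]
```

View pics/crop1.png

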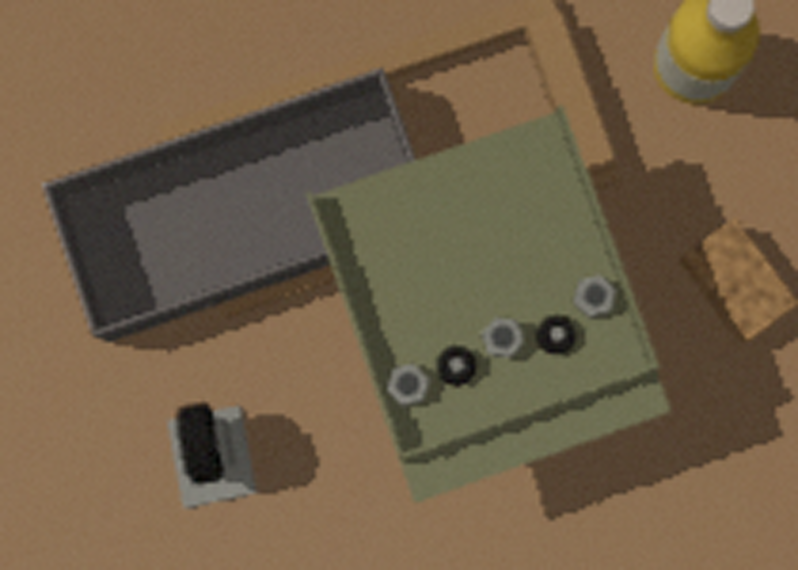

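The crop shows the tray corners: lip left (415,500), lip right (668,410), front right (562,108), front left (310,197). The nut on the right has about 40 mm free behind it, up to the back wall. The bin's outer +y end runs from (47,186) to (97,335). With a tool that stays vertical, I'll lift the tray by pinching its right side wall near the lip. The pinch axis is then parallel to the hinge, so the wall can pivot in the pads.

```bash
python3 - <<'E'
from h import *
s=dict(np.load('pics/top1.npz'))
P=lambda x,y,z: onz(s,190+x/3.8,170+y/3.8,z)[:2]
LL,LR,FR,FL=P(415,500,.104),P(668,410,.104),P(562,108,.122),P(310,197,.122)
print('sides',[np.linalg.norm(v).round(3) for v in(LL-LR,FL-FR,FR-LR,FL-LL)])
dx=FR+FL-LR-LL;yaw=np.arctan2(dx[1],dx[0]);ex=np.array([np.cos(yaw),np.sin(yaw)]);ey=np.array([-ex[1],ex[0]])
ctr=(LL+LR+FR+FL)/4; hinge=ctr+ex*57.5e-3; stand=hinge-.055*ex
print('yaw',yaw,'hinge',hinge,'stand',stand, 'yaw from lip',np.arctan2(*(LL-LR)[::-1])-np.pi/2)
loc=lambda p:(np.array([(p-hinge)@ex,(p-hinge)@ey])*1e3).round(0)
for n,p in dict(n1=(408,384,.117),f1=(457,366,.116),n2=(503,338,.117),f2=(557,335,.116),n3=(596,297,.117),binA=(47,186,.05),binB=(97,335,.05),binC=(382,70,.05)).items(): print(n,loc(P(*p)))
home=stand+.117*ex+.025*ey
print('home end mid',home+.115*ey, 'binend mid',(P(47,186,.05)+P(97,335,.05))/2,'short by',((P(47,186,.05)+P(97,335,.05))/2-home)@ey-.115)
print('stop face loc-check right end of fence etc; pinch pt',hinge-.108*ex-.0795*ey)
np.savez('f.npz',yaw=yaw,hinge=hinge,stand=stand)
E
```

```text
sides [np.float64(0.161), np.float64(0.161), np.float64(0.192), np.float64(0.19)]
yaw 0.3235149394675395 hinge [ 0.59878219 -0.04531928] stand [ 0.54663538 -0.06280384] yaw from lip 0.32187253263729243
n1 [-87.  62.]
f1 [-87.  31.]
n2 [-80.  -0.]
f2 [-89. -31.]
n3 [-75. -61.]
binA [111. 237.]
binB [ 10. 236.]
binC [113.  11.]
home end mid [0.61305972 0.10712793] binend mid [0.58144601 0.19800447] short by 0.09621225223608663
stop face loc-check right end of fence etc; pinch pt [ 0.52165795 -0.15502845]
```

```bash
python3 -m crank '[[0,0,0,0.083],[0.025,-0.032,0,0],[0.025,-0.032,0,0],[0.025,-0.032,0,0],[0.025,-0.032,0,0],[0.025,-0.032,0,0],[0.025,-0.032,0,0],[0.025,-0.032,0,0]]' 255
python3 -m crank '[[0.025,-0.032,0,0],[0.025,-0.032,0,0],[0.025,-0.032,0,0],[0.025,-0.032,0,0],[0.025,-0.032,0,0],[0.025,-0.032,0,0],[0.025,-0.032,0,0],[0.025,-0.032,0,0]]'
```

```text
clock: 0.9
tool_pos: [0.3518, -0.3271, 0.2198]
tcp_rot: [-3.141, 0.0, 0.323]
force: [0.3, -0.6, -0.3]
grip_width: -0.0
gripper_force: 0.0
clock: 1.7
tool_pos: [0.4599, -0.0209, 0.22]
tcp_rot: [3.142, 0.0, 0.324]
force: [0.7, -0.7, 0.2]
grip_width: 0.003
gripper_force: 0.0
```

```bash
python3 -m crank '[[0.028,-0.037,0,0],[0.028,-0.037,0,0],[0.028,-0.037,0,0],[0.028,-0.037,0,0],[0.028,-0.037,0,0],[0.028,-0.037,0,0],[0,0,0,0],[0,0,0,0]]'; python3 - <<'E'
import numpy as np
from cell import robot
f=np.load('f.npz');y=f['yaw'];p=robot.state()['tool_pos'];d=p[:2]-f['stand']
print('stand local',d@[np.cos(y),np.sin(y)],d@[-np.sin(y),np.cos(y)],p[2])
E
```

```text
clock: 2.5
tool_pos: [0.5482, 0.2421, 0.2193]
tcp_rot: [3.141, 0.002, 0.326]
force: [-0.0, 1.0, -0.0]
grip_width: 0.004
gripper_force: 0.0
stand local 0.0983616227773958 0.28858691969251726 0.21926116164190781
```

```bash
python3 -m crank '[[0.019,0,0.03,0],[0,0,0.04,0],[0,0,0.04,0],[0,0,0.04,0],[0,0,0.03,0],[0,0,0.009,0],[0,0,0,0]]'; python3 -m crank '[[0,0.008,0,0],[0,0.008,0,0],[0,0.008,0,0],[0,0.008,0,0],[0,0.005,0,0],[0,0.005,0,0],[0,0.005,0,0]]'
```

```text
clock: 3.2
tool_pos: [0.5654, 0.246, 0.0299]
tcp_rot: [3.141, 0.003, 0.323]
force: [-0.6, 0.1, 0.5]
grip_width: 0.004
gripper_force: 0.0
clock: 3.9
tool_pos: [0.582, 0.2032, 0.032]
tcp_rot: [-3.141, -0.001, 0.324]
force: [-1.2, 4.0, 3.9]
grip_width: 0.003
gripper_force: 2.2
```

```bash
python3 -m crank '[[0,0.01,0,0],[0,0.01,0,0],[0,0.01,0,0],[0,0.01,0,0],[0,0.01,0,0],[0,0.01,0,0],[0,0.01,0,0],[0,0.01,0,0]]'; python3 -m crank '[[0,0.003,0,0],[0,0.003,0,0],[0,0,0,0]]';  python3 -m crank '[[0,0.002,0,0],[0,0.002,0,0]]'
```

```text
clock: 4.7
tool_pos: [0.6075, 0.1264, 0.0319]
tcp_rot: [-3.141, -0.001, 0.323]
force: [-1.2, 3.8, 6.1]
grip_width: -0.003
gripper_force: 3.3
clock: 5.0
tool_pos: [0.6094, 0.1206, 0.0318]
tcp_rot: [3.141, -0.001, 0.323]
force: [-0.4, 3.7, 5.5]
grip_width: -0.002
gripper_force: 2.2
clock: 5.2
tool_pos: [0.6104, 0.1177, 0.0318]
tcp_rot: [-3.14, -0.0, 0.323]
force: [-3.0, 9.1, 6.7]
grip_width: -0.004
gripper_force: 5.9
```

```bash
for i in 1 2 3; do python3 -m crank '[[0,0.002,0,0],[0,0,0,0]]' | grep -E 'tool_pos|force:'; done
```

```text
tool_pos: [0.6114, 0.1154, 0.0324]
force: [-1.4, 3.4, 7.1]
gripper_force: 4.1
tool_pos: [0.6122, 0.1137, 0.0325]
force: [-2.4, 4.9, 7.2]
gripper_force: 3.9
tool_pos: [0.6123, 0.1134, 0.0324]
force: [-2.8, 10.1, 8.5]
gripper_force: 7.0
```

```bash
for i in 1 2; do python3 -m crank '[[0,0.002,0,0],[0,0,0,0]]' | grep -E 'tool_pos|force:'; done; python3 - <<'E'
from h import *
s=snap('top','top2.png');cv2.imwrite('pics/crop2.png',cv2.resize(cv2.cvtColor(s['image'][160:320,190:400],cv2.COLOR_RGB2BGR),None,fx=3.7,fy=3.7,interpolation=2))
E
```

```text
tool_pos: [0.6124, 0.1133, 0.0325]
force: [-4.7, 14.7, 9.7]
gripper_force: 10.5
tool_pos: [0.6125, 0.1131, 0.0325]
force: [-6.7, 21.5, 9.9]
gripper_force: 12.7
```

View pics/crop2.png

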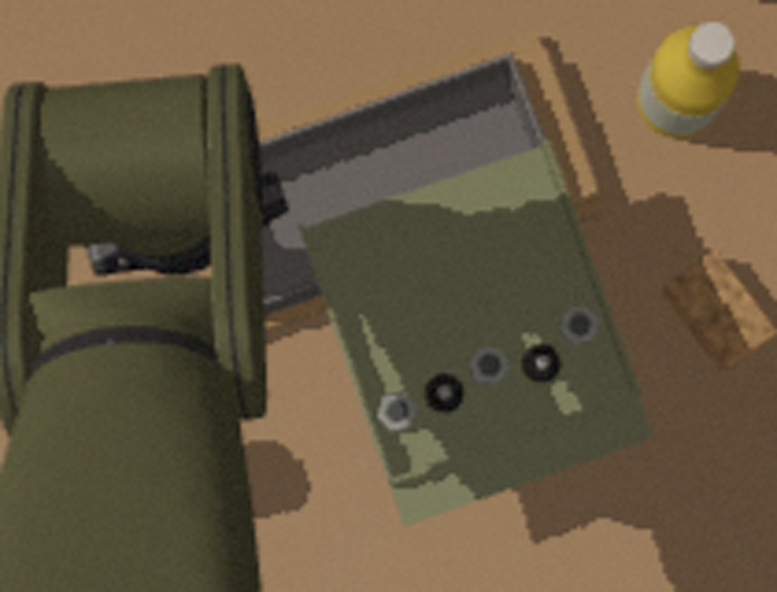

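The bin's far end now sits flush against the stop block, with its right edge at about (512,60)–(545,140). The force climbs to 21 N with no further motion, so it is home. The tray contents haven't moved. Next I back off and go over to the tray's right wall.

```bash
python3 -m crank '[[0,-0.012,0,0],[0,-0.014,0,0],[0,-0.014,0,0],[0,0,-0.04,0],[0,0,-0.045,0],[0,0,-0.045,0],[0,0,-0.045,0],[0,0,-0.04,0]]'; python3 -m crank '[[-0.024,0.037,0,0],[-0.024,0.037,0,0],[-0.024,0.037,0,0],[-0.024,0.037,0,0],[-0.024,0.037,0,0],[-0.024,0.037,0,0],[-0.024,0.037,0,0],[0,0,0,0]]' 165
cat > loc.py <<'E'
import numpy as np
from cell import robot
f=np.load('f.npz');y=f['yaw'];p=robot.state()['tool_pos'];d=p[:2]-f['hinge']
print('hinge local mm',1e3*(d@[np.cos(y),np.sin(y)]),1e3*(d@[-np.sin(y),np.cos(y)]),1e3*p[2])
E
python3 loc.py
```

```text
clock: 7.05
tool_pos: [0.6002, 0.1459, 0.2478]
tcp_rot: [3.141, 0.0, 0.324]
force: [1.2, 0.6, 0.7]
grip_width: 0.001
gripper_force: 0.0
clock: 7.85
tool_pos: [0.522, -0.157, 0.2452]
tcp_rot: [3.141, 0.003, 0.318]
force: [-0.5, 0.1, 0.4]
grip_width: 0.353
gripper_force: 0.0
hinge local mm -108.27403397440018 -81.46546402731424 245.2144849965989
```

```bash
python3 -m crank '[[0.001,-0.002,0.03,0],[0,0,0.03,0],[0,0,0.028,0],[0,0,0,0],[0,0,0,0]]'; python3 loc.py; python3 - <<'E'
from h import *
s=snap('side','side2.png');t=snap('top','top3.png')
a=s['image'][140:290,250:450];b=t['image'][170:320,230:430]
cv2.imwrite('pics/crop3.png',np.hstack([cv2.resize(cv2.cvtColor(i,cv2.COLOR_RGB2BGR),(400,300),interpolation=2) for i in(a,b)]))
E
```

```text
clock: 8.35
tool_pos: [0.5238, -0.1501, 0.1579]
tcp_rot: [-3.141, 0.001, 0.324]
force: [0.4, 0.1, 0.7]
grip_width: 0.353
gripper_force: 0.0
hinge local mm -104.36512125938363 -75.5142552032082 157.87143825662764
```

View pics/crop3.png

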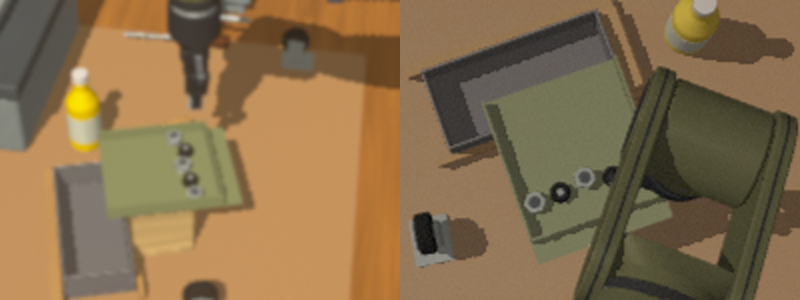

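The left half (side view) shows the fingertips hovering over the right wall near the back corner, behind the nearest nut. In the right half (top view) the arm hides that corner, but nuts 1 and 2 and foot 1 can be seen in their places. I'll correct a few millimetres and descend.

```bash
python3 -m crank '[[-0.003,0.0042,0,0],[0,0,0.01,0],[0,0,0.01,0],[0,0,0.01,0],[0,0,0.005,0],[0,0,0,0]]'; python3 loc.py; python3 -m crank '[[0,0,0,0],[0,0,0,0],[0,0,0,0],[0,0,0,0],[0,0,0,0]]' 255;python3 loc.py
```

```text
clock: 9.05
tool_pos: [0.5216, -0.1554, 0.1215]
tcp_rot: [-3.14, 0.002, 0.324]
force: [-0.6, -0.5, 0.1]
grip_width: 0.355
gripper_force: 0.0
hinge local mm -108.18091311562364 -79.79870625925882 121.51026605455648
clock: 9.55
tool_pos: [0.5227, -0.1558, 0.1236]
tcp_rot: [3.141, -0.0, 0.324]
force: [0.1, 0.1, 1.4]
grip_width: -0.002
gripper_force: 0.0
hinge local mm -107.25394195710726 -80.58106174254178 123.58202953119071
```

```bash
python3 - <<'E'
from h import *
s=snap('side','side3.png');t=snap('top','top4.png')
p=robot.state()['tool_pos'];print(proj(s,p),proj(s,p+[0,0,-.011]))
a=s['image'][165:255,290:390]
cv2.imwrite('pics/crop4.png',cv2.resize(cv2.cvtColor(a,cv2.COLOR_RGB2BGR),(660,594),interpolation=2))
E
```

```text
(np.float64(346.3516590972415), np.float64(198.94467013514972)) (np.float64(346.31674111876515), np.float64(201.59544954570953))
```

View pics/crop4.png

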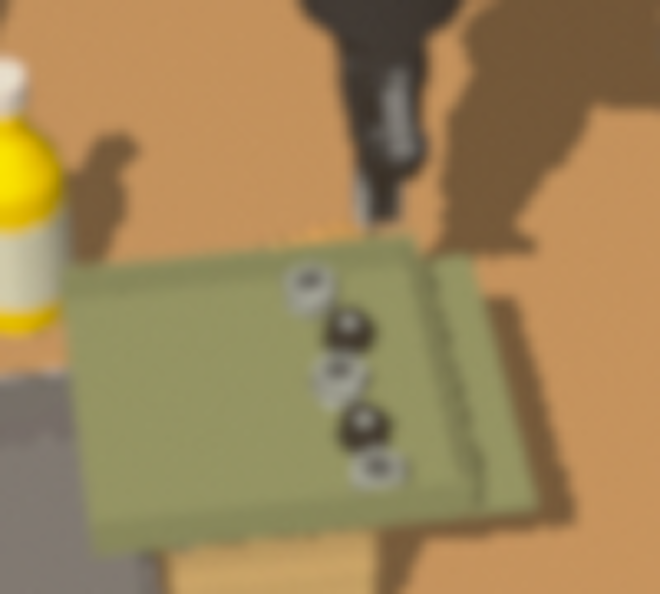

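```bash
python3 - <<'E'
from h import *
s=dict(np.load('pics/side3.npz'));f=np.load('f.npz');y=f['yaw'];ex=np.array([np.cos(y),np.sin(y)]);ey=np.array([-ex[1],ex[0]])
def q(n,x,yy,z):
    p=f['hinge']+ex*x/1e3+ey*yy/1e3; u,v=proj(s,[*p,z/1e3]); print(n,round((u-290)*6.6),round((v-165)*6.6))
q('rim in R back',-127,-78,122);q('rim out R back',-127,-81.5,122);q('rim outR frt',40,-81.5,122);q('lip R',-155,-81.5,104);q('lip L',-155,81.5,104);q('rim L frt',40,81.5,122)
q('n3',-75,-61,117);q('n1',-87,62,117);q('tip',-107,-80.6,112.5);q('rim@tip',-107,-81.5,122);q('outer bench',-107,-110,112)
E
```

```text
rim in R back 414 226
rim out R back 413 221
rim outR frt 58 256
lip R 471 243
lip L 537 491
rim L frt 90 511
n3 309 269
n1 376 455
tip 371 241
rim@tip 371 225
outer bench 361 201
```

```bash
python3 - <<'E'
from h import *
t=dict(np.load('pics/top1.npz'));s=dict(np.load('pics/side3.npz'))
T=lambda x,y:(190+x/3.8,170+y/3.8); S=lambda x,y:(290+x/6.6,165+y/6.6)
def tri(a,b):
    o1,d1=ray(t,*a);o2,d2=ray(s,*b);A=np.stack([d1,-d2],1);k=np.linalg.lstsq(A,o2-o1,rcond=None)[0]
    p,q=o1+k[0]*d1,o2+k[1]*d2;print(((p+q)/2).round(4),'gap',np.linalg.norm(p-q).round(4))
for a,b in [((408,384),(378,468)),((457,366),(364,426)),((503,338),(338,378)),((557,335),(349,331)),((596,297),(309,290)),((415,500),(539,508)),((668,410),(474,256))]: tri(T(*a),S(*b))
print({k:s[k] for k in('fx','fy','cx','cy')},{k:t[k] for k in('fx','fy','cx','cy')})
im=s['image'];print(cv2.cvtColor(im,cv2.COLOR_RGB2HSV)[192:206,344:352].tolist().__repr__() if 0 else im[194:205,347].tolist(), im[194:205,349].tolist())
E
```

```text
[ 0.4964 -0.0144  0.1088] gap 0.0012
[ 0.5073 -0.0439  0.1036] gap 0.0006
[ 0.5239 -0.0718  0.1037] gap 0.0003
[ 0.525  -0.1046  0.1022] gap 0.0011
[ 0.5479 -0.1288  0.1021] gap 0.0006
[ 0.4264 -0.0178  0.0929] gap 0.0037
[ 0.4777 -0.1714  0.0966] gap 0.0037
{'fx': array(461.82146308), 'fy': array(461.82146308), 'cx': array(326.88520274), 'cy': array(232.25270582)} {'fx': array(446.04295746), 'fy': array(446.04295746), 'cx': array(316.74002883), 'cy': array(235.65370497)}
[[62, 54, 45], [65, 57, 49], [66, 59, 51], [78, 67, 56], [111, 92, 71], [144, 118, 85], [153, 131, 88], [145, 137, 91], [137, 136, 91], [135, 135, 90], [136, 136, 91]] [[76, 67, 55], [79, 70, 59], [84, 73, 61], [97, 83, 66], [130, 106, 79], [162, 131, 92], [163, 140, 93], [148, 139, 92], [136, 136, 90], [135, 135, 90], [137, 137, 91]]
```

```bash
python3 - <<'E'
from h import *
s=dict(np.load('pics/side1.npz'));t=dict(np.load('pics/top1.npz'))
p=np.array([.2570,-.5964,.2191])
for z in(-.011,0):print(z,proj(s,p+[0,0,z]),proj(t,p+[0,0,z]))
R=lambda i,x,y,w,h,k:cv2.resize(cv2.cvtColor(i[y:y+h,x:x+w],cv2.COLOR_RGB2BGR),(400,400),interpolation=2)
u,v=map(int,proj(s,p));a=R(s['image'],u-30,v-30,60,60,1)
s2=dict(np.load('pics/side3.npz'));b=R(s2['image'],317,170,60,60,1)
cv2.imwrite('pics/crop5.png',np.hstack([a,b]));print(u,v)
E
```

```text
-0.011 (np.float64(442.0432063053327), np.float64(107.42671543973425)) (np.float64(586.6871009199635), np.float64(383.30165991306114))
0 (np.float64(442.5409503654889), np.float64(104.62969674015875)) (np.float64(590.1645153177324), np.float64(384.4040503413061))
442 104
```

View pics/crop5.png

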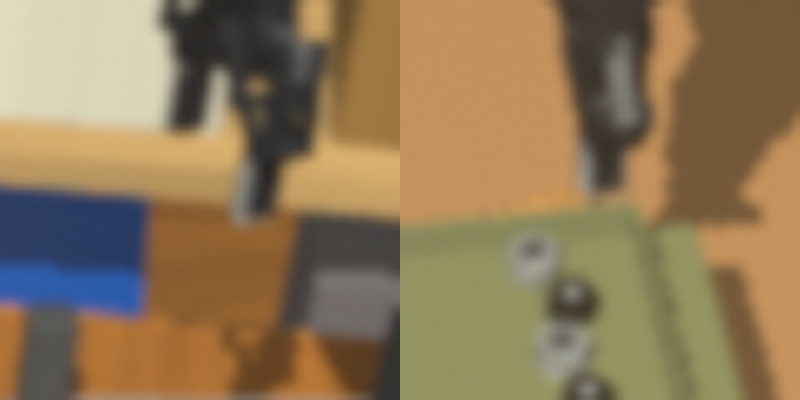

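The side view shows the shut fingertips ending at about (347.7,198.8), above the rim at row 201. They also sit about 3 px higher than the nominal tip position in both side pictures. So they most likely closed above the wall. I'll open, go lower in small steps and check the force and grip.

```bash
python3 -m crank '[[0,0,0,0],[0,0,0,0],[0,0,0,0]]' 175|grep -E "pos|force|width"; python3 -m crank '[[0,0,0.003,0],[0,0,0.003,0],[0,0,0.002,0],[0,0,0,0]]' |grep -E "pos|force|width"; python3 -m crank '[[0,0,0,0],[0,0,0,0],[0,0,0,0],[0,0,0,0]]' 255|grep -E "pos|force|width"
```

```text
tool_pos: [0.5226, -0.1558, 0.1233]
force: [0.5, 0.3, 0.1]
grip_width: 0.315
gripper_force: 0.0
tool_pos: [0.5222, -0.1556, 0.1146]
force: [0.3, -1.0, -0.5]
grip_width: 0.315
gripper_force: 0.0
tool_pos: [0.5227, -0.1558, 0.1155]
force: [-0.3, 0.1, -0.6]
grip_width: -0.001
gripper_force: 0.0
```

```bash
python3 - <<'E'
from h import *
s=snap('side','side4.png');im=s['image'].astype(int)
for r in range(192,206):print(r,[tuple(im[r,c]) for c in(338,345,347,349,356)])
t=snap('top','top5.png')
E
python3 loc.py
```

```text
192 [(np.int64(195), np.int64(146), np.int64(93)), (np.int64(69), np.int64(60), np.int64(50)), (np.int64(61), np.int64(51), np.int64(42)), (np.int64(68), np.int64(60), np.int64(52)), (np.int64(152), np.int64(114), np.int64(73))]
193 [(np.int64(195), np.int64(146), np.int64(92)), (np.int64(75), np.int64(66), np.int64(57)), (np.int64(59), np.int64(50), np.int64(40)), (np.int64(63), np.int64(54), np.int64(45)), (np.int64(147), np.int64(111), np.int64(71))]
194 [(np.int64(196), np.int64(146), np.int64(94)), (np.int64(88), np.int64(81), np.int64(73)), (np.int64(59), np.int64(50), np.int64(40)), (np.int64(65), np.int64(56), np.int64(46)), (np.int64(141), np.int64(106), np.int64(68))]
195 [(np.int64(195), np.int64(146), np.int64(93)), (np.int64(104), np.int64(99), np.int64(89)), (np.int64(60), np.int64(52), np.int64(42)), (np.int64(73), np.int64(64), np.int64(53)), (np.int64(152), np.int64(114), np.int64(73))]
196 [(np.int64(195), np.int64(146), np.int64(93)), (np.int64(115), np.int64(110), np.int64(101)), (np.int64(63), np.int64(56), np.int64(47)), (np.int64(78), np.int64(69), np.int64(57)
[... 1527 characters left out ...]
), np.int64(90)), (np.int64(134), np.int64(135), np.int64(89)), (np.int64(134), np.int64(134), np.int64(89)), (np.int64(133), np.int64(111), np.int64(73))]
204 [(np.int64(137), np.int64(137), np.int64(101)), (np.int64(136), np.int64(136), np.int64(90)), (np.int64(136), np.int64(136), np.int64(90)), (np.int64(137), np.int64(137), np.int64(91)), (np.int64(137), np.int64(128), np.int64(85))]
205 [(np.int64(139), np.int64(138), np.int64(113)), (np.int64(140), np.int64(140), np.int64(93)), (np.int64(140), np.int64(140), np.int64(93)), (np.int64(141), np.int64(141), np.int64(94)), (np.int64(141), np.int64(139), np.int64(91))]
hinge local mm -107.31124949397633 -80.53938324048838 115.43912978969797
```

```bash
for i in 1 2 3 4; do python3 -m crank '[[0,-0.002,0,0],[0,-0.002,0,0]]'|grep -E "pos|force:"; done
```

```text
tool_pos: [0.5212, -0.1519, 0.1153]
force: [0.1, 0.2, 0.1]
gripper_force: 0.0
tool_pos: [0.52, -0.148, 0.1153]
force: [0.3, -0.5, 0.3]
gripper_force: 0.0
tool_pos: [0.5187, -0.1442, 0.1153]
force: [0.1, -1.0, -0.3]
gripper_force: 0.0
tool_pos: [0.5175, -0.1404, 0.1153]
force: [-0.4, -0.2, 0.1]
gripper_force: 0.0
```

```bash
python3 - <<'E'
from h import *
s=snap('side','side5.png')
cv2.imwrite('pics/crop6.png',cv2.resize(cv2.cvtColor(s['image'][170:230,310:380],cv2.COLOR_RGB2BGR),(700,600),interpolation=2))
E
python3 loc.py
```

```text
hinge local mm -107.38239497288619 -64.08036571186909 115.30833158368638
```

View pics/crop6.png

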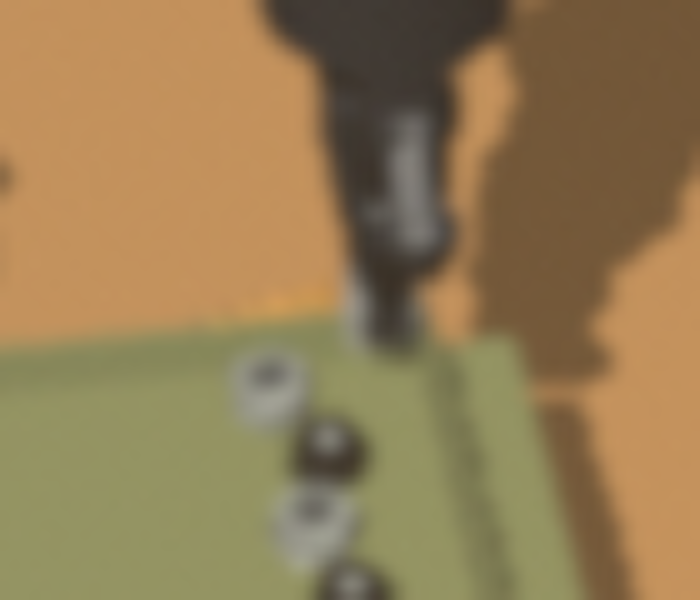

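The finger passed over the wall without contact. Its tip is at crop (390,350), with the rim at 320, so it is hovering at about rim height: the tip sits roughly 18 mm higher than nominal. I'll go back over the wall, open and go lower.

```bash
python3 -m crank '[[0,0,-0.003,0],[0,0.008,0,0],[0,0.008,0,0],[0,0,0.003,0],[0,0,0,0]]'|grep -E "pos|force:"; python3 -m crank '[[0,0,0,0],[0,0,0,0],[0,0,0.003,0],[0,0,0.003,0],[0,0,0,0]]' 175|grep -E "pos|force|width"; python3 -m crank '[[0,0,0.003,0],[0,0,0.003,0],[0,0,0,0]]' |grep -E "pos|force|width";python3 loc.py
```

```text
tool_pos: [0.5223, -0.1561, 0.1146]
force: [-0.3, 0.5, -0.3]
gripper_force: 0.0
tool_pos: [0.5221, -0.1555, 0.1086]
force: [0.0, 0.6, -0.4]
grip_width: 0.313
gripper_force: 0.0
tool_pos: [0.5222, -0.1556, 0.1027]
force: [0.0, -0.9, -0.6]
grip_width: 0.309
gripper_force: 0.0
hinge local mm -107.6660161523835 -80.22043961046357 102.66013240430694
```

```bash
python3 -m crank '[[0,0,0,0],[0,0,0,0],[0,0,0,0],[0,0,0,0]]' 255|grep -E "pos|force|width";python3 loc.py
```

```text
tool_pos: [0.5225, -0.1555, 0.1035]
force: [-1.2, 1.2, 2.3]
grip_width: 0.01
gripper_force: 49.9
hinge local mm -107.33584346061713 -80.17181015118221 103.49096915665815
```

Gripped: 50 N on the wall. I'll lift along the arc, to 0.1 rad first.

```bash
python3 -m crank '[[0.0004,0,-0.0025,0],[0.0004,0,-0.0027,0],[0.0006,0,-0.0027,0],[0.0008,0,-0.0027,0],[0,0,0,0]]'|grep -E "pos|force|width";python3 loc.py
cat > ang.py <<'E'
import sys
from h import *
s=snap('side',sys.argv[1]+'s.png');t=snap('top',sys.argv[1]+'t.png')
# left wall lip/back corner not tracked: report dark feet blobs and bright nut blobs in side view
im=s['image'];h=cv2.cvtColor(im,cv2.COLOR_RGB2HSV);roi=(slice(180,270),slice(300,375))
def blobs(m):
    n,l,st,c=cv2.connectedComponentsWithStats(m); return [(round(c[i][0]+300,1),round(c[i][1]+180,1),int(st[i][4])) for i in range(1,n) if 5<st[i][4]<400]
print('nut',blobs(cv2.inRange(h[roi],(0,0,115),(180,60,255))));print('foot',blobs(cv2.inRange(h[roi],(0,0,0),(180,140,68))))
E
python3 ang.py a1
```

```text
tool_pos: [0.5248, -0.1547, 0.1135]
force: [5.1, 2.3, -7.5]
grip_width: 0.013
gripper_force: 48.5
hinge local mm -104.90578031922958 -80.14766675392097 113.53148907123925
nut [(np.float64(349.0), np.float64(185.8), 21), (np.float64(343.5), np.float64(198.5), 12), (np.float64(336.1), np.float64(206.8), 65), (np.float64(340.4), np.float64(220.5), 60), (np.float64(305.7), np.float64(256.0), 359), (np.float64(346.2), np.float64(233.9), 46)]
foot [(np.float64(343.9), np.float64(182.8), 23), (np.float64(346.7), np.float64(194.1), 24)]
```

```bash
python3 -m crank '[[0.0008,0,-0.0026,0],[0.0008,0,-0.0026,0],[0.0008,0,-0.0026,0],[0.0009,0,-0.0026,0],[0,0,0,0]]'|grep -E "pos|force|width";python3 loc.py;sed -i 's/140),*//;s/(180,140,68)/(180,255,75)/' ang.py; python3 ang.py a2|sed 's/np.float64//g'
```

```text
tool_pos: [0.5282, -0.1535, 0.124]
force: [5.2, 2.5, -9.5]
grip_width: 0.014
gripper_force: 47.3
hinge local mm -101.28279447585017 -80.16672338468638 123.97640790114943
nut [((347.8), (183.4), 15), ((342.5), (196.5), 12), ((335.3), (205.3), 60), ((340.2), (219.2), 68), ((305.7), (256.1), 352), ((345.5), (232.0), 46)]
foot [((344.8), (188.4), 64), ((342.3), (212.1), 10)]
```

```bash
python3 -m crank '[[0.0008,0,-0.002,0],[0.0009,0,-0.002,0],[0.0009,0,-0.002,0],[0,0,0,0],[0,0,0,0]]'|grep -E "pos|force|width";python3 loc.py; python3 ang.py a3|sed 's/np.float64//g'
```

```text
tool_pos: [0.5305, -0.1527, 0.1295]
force: [7.1, 2.7, -7.7]
grip_width: 0.011
gripper_force: 46.6
hinge local mm -98.8923229512909 -80.13637115041276 129.54091989932803
nut [((347.0), (182.5), 14), ((341.6), (195.0), 12), ((335.1), (204.6), 61), ((339.3), (217.7), 64), ((305.7), (256.2), 349), ((344.7), (231.1), 50)]
foot [((344.3), (187.9), 59), ((341.2), (211.2), 9), ((343.9), (225.9), 7)]
```

```bash
for i in b1 b2 b3; do python3 -m crank '[[0.001,0,-0.002,0],[0.001,0,-0.002,0],[0,0,0,0],[0,0,0,0]]'|grep -E "force";python3 loc.py; python3 ang.py $i|sed 's/np.float64//g'; done
```

```text
force: [4.8, 2.4, -9.2]
gripper_force: 46.1
hinge local mm -97.09275456793546 -80.13142942629419 133.35898579236496
nut [((346.5), (182.3), 11), ((341.0), (193.5), 6), ((334.6), (203.9), 60), ((339.3), (217.6), 73), ((305.7), (256.1), 352), ((344.5), (230.2), 47)]
foot [((341.9), (180.7), 7), ((344.3), (189.4), 39), ((341.4), (210.4), 7)]
force: [5.5, 2.4, -9.1]
gripper_force: 45.4
hinge local mm -95.10786390167127 -80.12188763998141 137.2934665498471
nut [((345.9), (181.8), 8), ((340.5), (193.2), 13), ((334.2), (203.1), 61), ((338.8), (216.9), 68), ((305.7), (256.0), 349), ((343.9), (229.6), 53)]
foot [((343.6), (188.2), 42), ((341.0), (209.5), 6)]
force: [5.4, 1.9, -9.8]
gripper_force: 44.8
hinge local mm -93.05764884885191 -80.10829763458734 141.214399208249
nut [((345.3), (181.3), 9), ((339.8), (192.1), 9), ((333.7), (202.8), 60), ((338.6), (216.5), 73), ((305.6), (255.9), 347), ((343.4), (229.0), 45)]
foot [((342.7), (186.9), 48), ((340.3), (209.1), 10)]
```

```bash
for i in c1 c2; do python3 -m crank '[[0.0012,0,-0.0018,0],[0.0012,0,-0.0018,0],[0,0,0,0],[0,0,0,0]]'|grep -E "force";python3 loc.py; python3 ang.py $i|sed 's/np.float64//g'; done
```

```text
force: [5.4, 1.4, -9.3]
gripper_force: 44.2
hinge local mm -90.89458821257404 -80.09038426492491 144.8589164957922
nut [((344.5), (181.0), 6), ((339.2), (191.6), 9), ((330.9), (203.2), 63), ((335.7), (216.5), 69), ((305.5), (255.8), 347), ((340.3), (229.2), 52)]
foot [((342.0), (186.0), 43), ((339.9), (208.6), 8), ((342.4), (223.4), 7)]
force: [4.7, 2.2, -7.7]
gripper_force: 43.5
hinge local mm -88.38307417880338 -80.10450510312783 148.760247796361
nut [((338.4), (189.9), 14), ((337.3), (205.0), 7), ((308.6), (212.1), 58), ((339.8), (219.8), 6), ((305.5), (255.6), 349), ((312.3), (225.2), 59), ((316.3), (238.5), 50)]
foot [((341.5), (185.7), 48), ((339.3), (207.6), 10), ((341.7), (222.9), 10)]
```

All three nuts are sliding together at about 0.42–0.45 rad, and the feet are holding. I'll hold here.

```bash
python3 -m crank '[[0,0,0,0],[0,0,0,0],[0,0,0,0],[0,0,0,0],[0,0,0,0],[0,0,0,0],[0,0,0,0],[0,0,0,0]]'|grep -E "force";python3 loc.py; python3 - <<'E'
from h import *
s=snap('side','d1s.png');t=snap('top','d1t.png')
a=s['image'][165:315,250:400];b=t['image'][160:310,230:380]
cv2.imwrite('pics/crop7.png',np.hstack([cv2.resize(cv2.cvtColor(i,cv2.COLOR_RGB2BGR),(400,400),interpolation=2) for i in(a,b)]))
E
```

```text
force: [4.9, 2.3, -8.3]
gripper_force: 43.5
hinge local mm -88.40261414968384 -80.0898152700153 148.74908967431767
```

View pics/crop7.png

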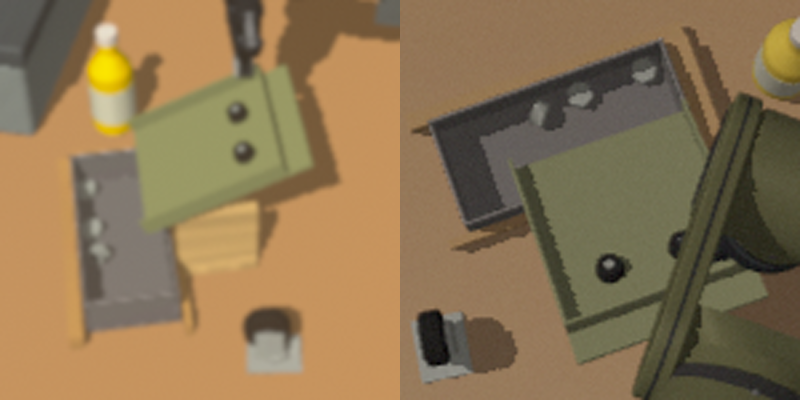

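All three nuts are in the bin: left half (88,187), (95,228), (100,250). Both feet are still on the tray at (237,112) and (243,152). I'll lower the tray slowly along the reverse path.

```bash
python3 -m crank '[[-0.0012,0,0.0018,0],[-0.0012,0,0.0018,0],[-0.0012,0,0.0018,0],[-0.0012,0,0.0018,0],[-0.001,0,0.002,0],[-0.001,0,0.002,0],[-0.001,0,0.002,0],[-0.001,0,0.002,0]]'|grep -E "force"; python3 -m crank '[[-0.001,0,0.002,0],[-0.001,0,0.002,0],[-0.0009,0,0.002,0],[-0.0009,0,0.002,0],[-0.0008,0,0.002,0],[-0.0008,0,0.0026,0],[-0.0008,0,0.0026,0],[-0.0008,0,0.0026,0]]'|grep -E "force";python3 loc.py
python3 -m crank '[[-0.0009,0,0.0026,0],[-0.0008,0,0.0025,0],[-0.0006,0,0.0025,0],[-0.0004,0,0.0022,0],[-0.0004,0,0.002,0],[0,0,0,0]]'|grep -E "force";python3 loc.py
```

```text
force: [2.3, 5.3, -1.5]
gripper_force: 45.4
force: [-7.0, 2.1, 3.2]
gripper_force: 48.3
hinge local mm -106.43647008271618 -80.19037765962457 116.24599623211687
force: [-9.9, 3.3, 7.8]
gripper_force: 49.1
hinge local mm -109.65756926110772 -80.19180589306033 105.35115328811261
```

```bash
for i in 1 2; do python3 -m crank '[[0.0005,0,0.001,0],[0,0,0.0005,0],[0,0,0,0],[0,0,0,0]]'|grep -E "force";python3 loc.py; done
```

```text
force: [-15.9, 3.7, 15.1]
gripper_force: 49.9
hinge local mm -109.61006613800377 -80.2084909035627 105.2320655767019
force: [-21.0, 4.2, 23.5]
gripper_force: 50.6
hinge local mm -109.59002652728985 -80.2398388000613 105.16499879350447
```

```bash
python3 ang.py e1|sed 's/np.float64//g'
```

```text
nut [((350.2), (188.0), 20), ((345.0), (201.0), 8), ((305.7), (255.8), 365)]
foot [((346.5), (189.4), 79), ((343.0), (216.1), 10), ((345.0), (230.9), 10)]
```

```bash
python3 - <<'E'
import cv2,numpy as np
a=np.load('pics/side3.npz')['image'].astype(int);b=np.load('pics/e1s.npz')['image'].astype(int)
print(abs(a-b)[200:252,352:376].mean(), abs(a-np.load('pics/a1s.npz')['image'])[200:252,352:376].mean())
E
python3 -m crank '[[0,0,-0.001,0],[0,0,-0.001,0],[0,0,0,0]]'|grep force; python3 loc.py
python3 -m crank '[[0,0,0,0],[0,0,0,0],[0,0,0,0]]' 175|grep -E "force|width";python3 loc.py
```

```text
1.921741452991453 8.777777777777779
force: [-15.3, 3.3, 13.7]
gripper_force: 49.8
hinge local mm -109.64520898789445 -80.19170400595932 105.23031559332246
force: [-0.0, 1.1, -0.9]
grip_width: 0.314
gripper_force: 0.0
hinge local mm -106.34662483798219 -81.23276814954649 103.98598002257116
```

```bash
python3 -m crank '[[0,0,-0.005,0],[0,0,-0.01,0],[0,0,-0.02,0],[0,0,-0.04,0],[0,0,-0.04,0],[-0.03,0.035,0,0],[-0.03,0.035,0,0],[-0.03,0.035,0,0]]'; python3 -m crank '[[-0.02,0.04,0,0],[-0.02,0.04,0,0],[-0.02,0.04,0,0],[-0.02,0.04,0,0],[0,0.04,0,0],[0,0.04,0,0],[0,0,0,0],[0,0,0,0]]'; python3 - <<'E'
from h import *
s=snap('side','z.png');t=snap('top','zt.png')
a=s['image'][165:315,250:400];b=t['image'][165:315,230:400]
cv2.imwrite('pics/crop8.png',np.hstack([cv2.resize(cv2.cvtColor(i,cv2.COLOR_RGB2BGR),(400,400),interpolation=2) for i in(a,b)]))
x=np.load('pics/side1.npz')['image'].astype(int);print(abs(x-s['image'])[200:252,352:376].mean())
E
```

```text
clock: 23.1
tool_pos: [0.4715, -0.285, 0.2207]
tcp_rot: [3.139, -0.001, 0.325]
force: [0.4, -1.5, -0.5]
grip_width: 0.308
gripper_force: 0.0
clock: 23.9
tool_pos: [0.4721, -0.5371, 0.2185]
tcp_rot: [-3.141, 0.0, 0.323]
force: [-0.2, 0.1, -0.5]
grip_width: 0.316
gripper_force: 0.0
0.686965811965812
```

View pics/crop8.png

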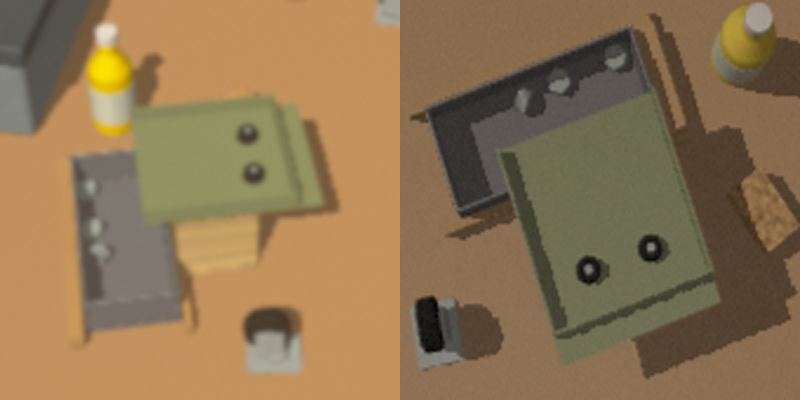

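```bash
python3 - <<'E'
from h import *
t=dict(np.load('pics/zt.npz'));f=np.load('f.npz');y=f['yaw'];ex=np.array([np.cos(y),np.sin(y)]);ey=np.array([-ex[1],ex[0]])
def P(u,v,z):
    d=onz(t,u,v,z)[:2]-f['stand'];return (1e3*d@ex).round(1),(1e3*d@ey).round(1)
g=lambda x,yy:((x-400)*.425+230,yy*.375+165)
print('bin corner -y',P(*g(632,28),.05),'+y',P(*g(428,110),.05),P(*g(460,215),.05))
# profile along -ey at z=.04, local x=150
for yy in range(-70,-126,-3):
    p=f['stand']+ex*.150+ey*yy/1e3;u,v=proj(t,[*p,.04]);print(yy,t['image'][int(round(v)),int(round(u))].tolist(),end=' ')
E
```

```text
bin corner -y (np.float64(168.2), np.float64(-88.6)) +y (np.float64(164.8), np.float64(136.9)) (np.float64(62.5), np.float64(136.4))
-70 [118, 118, 112] -73 [104, 102, 95] -76 [66, 63, 60] -79 [53, 50, 48] -82 [71, 68, 63] -85 [69, 66, 60] -88 [87, 79, 73] -91 [82, 68, 48] -94 [81, 63, 39] -97 [84, 63, 44] -100 [83, 64, 41] -103 [133, 105, 72] -106 [141, 112, 76] -109 [140, 110, 77] -112 [98, 74, 51] -115 [81, 64, 45] -118 [84, 64, 46] -121 [78, 58, 39] -124 [82, 62, 47]
```

The bin measures y = -89 to +137 mm in the stand frame (home is -90 to +140), the tray's lip matches its starting image, all three nuts are in the bin and both feet are on the tray.

```bash
python3 -c "
from cell import robot
print(robot.job_done())"
```

```text
the job is handed in; nothing more can be done
None
```

The job is handed in, and no verdict came back: the bin is home against the stop block, all three nuts are in it, both feet are still on the tray, and the tray was let down gently until fully down. I lifted the tray by pinching its right side wall near the lip, because the tool stays vertical and can't reach under the lip. The job took about 24 s.

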